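# Cull the short spacers from a batch on the electronics bench

### The job

Of the six metal spacers standing on the grey mat, two were cut too short, whatever their metal. Pick out the two short ones and drop each end-down into its own pocket of the red-striped wooden reject block, in either order; leave the four full-length spacers standing where they are and the spool, the prototyping board and the multimeter undisturbed.

Things in the scene. Friction and masses are not known exactly. Their poses are not given: they have to be found in the camera images.
- mat: Thin grey work mat fixed to the bench, 150 x 225 x 3 mm (x, y, z), on which the six spacers stand. Origin: centre of its underside.
- block: Wooden reject block with a red stripe on its two long faces, fixed to the bench, 64 x 150 x 40 mm (x, y, z), with two square pockets 30 x 30 mm wide and 28 mm deep, side by side along its y axis, 75 mm apart. Origin: centre of its underside.
- pocket_a (a point): Centre of the floor of the pocket at y = -37.5 mm of the block, 12 mm above the bench, 28 mm below the rim; axes as the block.
- pocket_b (a point): Centre of the floor of the pocket at y = +37.5 mm of the block, 12 mm above the bench, 28 mm below the rim; axes as the block.
- short_alu: Short-cut round spacer of silvery aluminium, 18 mm in diameter, 50 mm long, standing on end on the mat. Origin: centre of its underside; z along its length.
- short_alu_mid (a point): Middle of the silvery aluminium short spacer, halfway along its length.
- short_brass: Short-cut round spacer of yellow brass, 18 mm in diameter, 50 mm long, standing on end on the mat. Origin: centre of its underside; z along its length.
- short_brass_mid (a point): Middle of the yellow brass short spacer, halfway along its length.
- full_alu_1: Full-length round spacer of silvery aluminium, 18 mm in diameter, 80 mm long, standing on end on the mat. Origin: centre of its underside; z along its length.
- full_alu_2: Full-length round spacer of silvery aluminium, 18 mm in diameter, 80 mm long, standing on end on the mat. Origin: centre of its underside; z along its length.
- full_brass_1: Full-length round spacer of yellow brass, 18 mm in diameter, 80 mm long, standing on end on the mat. Origin: centre of its underside; z along its length.
- full_brass_2: Full-length round spacer of yellow brass, 18 mm in diameter, 80 mm long, standing on end on the mat. Origin: centre of its underside; z along its length.
- spool: Solder spool with green flanges, 56 mm in diameter, 36 mm high. Bystander. Origin: centre of its underside.
- breadboard: White prototyping board with chips on it, 55 x 90 x 10 mm (chips to 15 mm, parts to 21 mm high). Bystander. Origin: centre of its underside.
- meter: Red handheld multimeter lying on its back, 165 x 80 x 34 mm (dial to 44 mm high). Bystander. Origin: centre of its underside.
Things that resemble listed ones, but are neither listed nor needed, are in the scene too. There is more than one size of the block; the one meant has the size given above.

How it is judged:
By the outcome, as a careful person would: the job done as asked, in the order asked, and still so for the second after the job is handed in, with the robot touching nothing.
It also fails if it takes over 54 s, if anything falls off the work surface, if the arm or the gripper's body presses on something with over 40 N, if the wrist force passes 120 N, or if a joint passes its speed limit or range.

### The arm

A 6-joint arm with a two-finger parallel gripper is mounted at the origin on the work surface. World frame = base frame: x ahead of the robot, y to its left, z up, the work surface at z = 0. Lengths are in mm, angles in rad, forces in N, time in s.
With the tool pointing down it reaches from about 225 to 725 mm from the base axis. Payload 3.1 kg.
Tool frame: the origin (TCP) lies midway between the tips of the shut fingers; the grasp point (between the pads) lies 19 mm behind it; z points along the fingers, y is the line along which they close (so a half turn about z gives the same grasp; the last joint's range is limited). The gripper opens to 85 mm and grips with 20 to 120 N. Pads are 22 mm wide; open, the fingers measure 114 mm over their backs; the gripper's body (76 mm by 85 mm) begins 54 mm behind the grasp point. The pads swing forward as they close: fully open they stand 13 mm farther back than shut.
Start: joints at [1.091, 0.048, 0.099, 1.622, 0, 1.443], TCP at [180.915, 492.836, 231.312] pointing down, gripper open.
Joint ranges: [-2.91, 2.91], [-0.99, 1.94], [-1.21, 1.42], [-2.12, 2.29], [-1.49, 1.47], [-3.14, 3.14]. Speed limits (rad/s): [2.79, 2.79, 3.14, 3.14, 3.14, 3.14].

### API

Orientations are given as a unit quaternion [w, x, y, z].
In Python, from plant import bot, capture, camera_model, workorder gives the robot as it stands.
- The arm moves only by the tool move_arm, never from a script. Its argument "increments" is a list of rows, each a list of 7 numbers: the shift along the tool's x, y, z scaled (see below), then the turn, a rotation vector about the tool's x, y, z scaled (see below), then the opening, from 0 (shut) to 1 (fully open). In form: [[dx, dy, dz, ax, ay, az, jaw], ...]. A call has 1 to 12 rows; each row is the pose to reach, as a shift and turn from the pose commanded when the call began, along the tool's axes at that moment; what a row does not reach only later rows make up. The controller multiplies each number of a shift by 10 cm and each number of a turn by 0.5 rad. A row lasts 1/12 s, in which the tool goes at most 41.7 mm and 7.16 degrees, less where a joint would pass 70% of its speed; a pose out of reach is approached as far as the arm can. A call with a number of a shift or a turn outside -1 to 1 is refused whole. A call with a gripper value outside its range is refused whole. The fingers move at their own pace and stop on an object; the grip force is fixed at half the most. Time passes only in rows, so rows that repeat a pose let the fingers close. It gives the time, the measured TCP pose, the force, the opening and the grip force at its end, in the units of the state.
- bot.observe(): the state, without advancing time (a new reading comes with each control period).
- capture(name): name is "scene" or "top" or "wrist"; returns (picture, depth): 384x512x3 uint8, red, green, blue; 384x512 float32, mm along the optical axis (not along the pixel's ray), 0 where there is no reading.
- camera_model(name): a dict with "fx", "fy", "cx", "cy" (pixels), "pose" (4x4, takes a point from camera to world coordinates); the wrist camera has in their place "mount" (4x4, takes a point from camera to tool coordinates, whose origin is the TCP and whose axes are the flange's). Camera axes: x right, y down, z forward; pixel columns grow to the right and rows downward; lengths in mm; the calibration is good to about 2 mm. A picture is of the moment at which its call begins: read the wrist's pose just before it. camera_model takes no time and is no camera call.
- workorder.close_job(): hands the job in; it is judged then, once.
The state is a dict: "time": time; "joints": joint angles; "joint_vel": joint speeds; "tau": joint torques, N m; "ee_pos": TCP position; "ee_rot": TCP orientation; "contact_force": force on the tool from outside, world axes, zero at the start; "moment": the same for the moment, N m; "grip_width": opening from 0.0 (shut) to 1.0 (fully open); "grip_force": force on a finger pad.
Only numpy, scipy, OpenCV 4.12 (cv2) and the standard library are available. Lean on these libraries where they do the work, as an engineer would, in place of code of your own. Each camera call takes 0.05 s, during which the arm holds its last target. There are 200 camera calls.

## Working session

There is one attempt and no reset: what is moved stays moved. The work goes in short steps, Python scripts to look and compute and a tool call to move; the robot and the scene stay as the last step left them, time stands still between calls to the robot, and variables do not carry over. Pictures are saved under pics/ and viewed, at most 10 in all, crops included, and the job is handed in when it is done.

Besides the shell and the picture viewer there is one more tool, called after "Call:" in YAML: its name, and indented under it one key for each argument. move_arm: Moves the arm, as the interface text tells. Its arguments: {"type":"object","properties":{"increments":{"type":"array"}},"required":["increments"]}

```bash
mkdir -p pics; ls
python3 - <<'E'
from plant import bot,capture,camera_model
import cv2,numpy as np
s=bot.observe();print({k:np.round(s[k],3) for k in("time","joints","ee_pos","ee_rot","grip_width")})
for n in("top","scene"):
    im,d=capture(n);cv2.imwrite(f"pics/{n}0.png",im[:,:,::-1]);np.savez(f"{n}0.npz",im=im,d=d)
    c=camera_model(n);print(n,c["fx"],c["cx"],c["cy"],np.round(c["pose"],3).tolist())
print(np.round(camera_model("wrist")["mount"],3).tolist())
E
```

```text
pics
{'time': np.float64(0.0), 'joints': array([1.091, 0.049, 0.098, 1.622, 0.   , 1.443]), 'ee_pos': array([180.633, 492.302, 230.114]), 'ee_rot': array([-0.   ,  0.175,  0.985, -0.001]), 'grip_width': np.float64(1.002)}
top 366.70858026691366 248.75297001695935 191.4708368739921 [[-0.03, -0.981, 0.191, 368.179], [-0.999, 0.027, -0.02, 8.284], [0.014, -0.191, -0.981, 1131.502], [0.0, 0.0, 0.0, 1.0]]
scene 391.2070363306815 262.06031326978115 194.7731605705327 [[0.454, 0.479, -0.751, 1311.376], [0.891, -0.263, 0.371, -366.293], [-0.02, -0.838, -0.546, 620.194], [0.0, 0.0, 0.0, 1.0]]
[[-0.001, -0.961, -0.278, 71.603], [1.0, -0.0, -0.001, -1.012], [0.001, -0.278, 0.961, -143.751], [0.0, 0.0, 0.0, 1.0]]
```

View pics/top0.png

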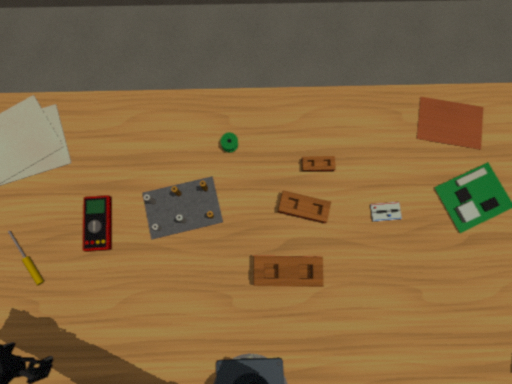

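View pics/scene0.png

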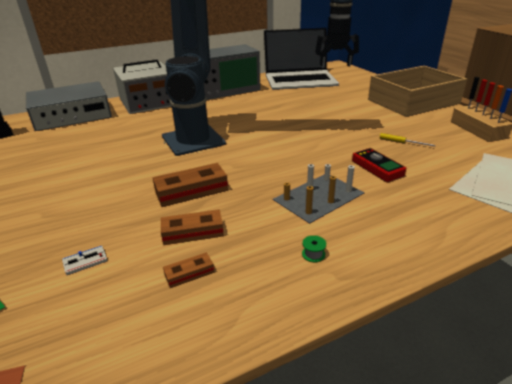

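The top view shows the mat at about (182,208) with six spacers. Three blocks are candidates, at (288,270), (304,207) and (319,163). I'll measure the block sizes and spacer heights from depth.

```bash
cat > h.py <<'E'
import numpy as np,cv2
from plant import bot,capture,camera_model
from scipy.spatial.transform import Rotation as R
def pose():
    s=bot.observe();q=s["ee_rot"];T=np.eye(4);T[:3,:3]=R.from_quat([q[1],q[2],q[3],q[0]]).as_matrix();T[:3,3]=s["ee_pos"];return T
def cloud(n,d,T=None):
    c=camera_model(n);T=c["pose"] if T is None else T
    v,u=np.mgrid[:d.shape[0],:d.shape[1]]
    P=np.stack([(u-c["cx"])/c["fx"]*d,(v-c["cy"])/c["fy"]*d,d],-1)
    return P@T[:3,:3].T+T[:3,3]
def ray(n,uv,z,T=None):
    c=camera_model(n);T=c["pose"] if T is None else T
    uv=np.atleast_2d(uv).astype(float);r=np.stack([(uv[:,0]-c["cx"])/c["fx"],(uv[:,1]-c["cy"])/c["fy"],np.ones(len(uv))],-1)@T[:3,:3].T
    return T[:3,3]+r*((z-T[2,3])/r[:,2])[:,None]
E
python3 - <<'E'
from h import *
np.set_printoptions(suppress=True,precision=1)
f=np.load("top0.npz");im,d=f["im"],f["d"];W=cloud("top",d)
print("bench z",[W[v,u,2] for u,v in((60,330),(370,300),(250,110),(420,250))])
for u,v in((147,198),(174,190),(203,185),(155,227),(179,218),(210,214)):
    z=W[v-8:v+9,u-8:u+9,2];i=z>z.max()-12;P=W[v-8:v+9,u-8:u+9][z>20]
    print((u,v),z.max(),"n",len(P),W[v-8:v+9,u-8:u+9][i].mean(0))
for u,v in((288,270),(304,207),(319,163)):
    a=W[v-25:v+26,u-45:u+46] if v==270 else W[v-20:v+21,u-32:u+33]
    m=(a[...,2]>18);z=np.percentile(a[m][:,2],80);P=a[m&(abs(a[...,2]-z)<8)]
    r=cv2.minAreaRect(P[:,:2].astype(np.float32));print((u,v),"z",z,r)
E
```

```text
bench z [np.float64(-3.7929048473204148), np.float64(1.434500552533791), np.float64(-1.1780495339328354), np.float64(-1.5712196433657937)]
(147, 198) 1131.5016902684797 n 64 [ 368.2    8.3 1131.5]
(174, 190) 1131.5016902684797 n 64 [ 368.2    8.3 1131.5]
(203, 185) 1131.5016902684797 n 55 [ 368.2    8.3 1131.5]
(155, 227) 1131.5016902684797 n 47 [ 368.2    8.3 1131.5]
(179, 218) 1131.5016902684797 n 57 [ 368.2    8.3 1131.5]
(210, 214) 1131.5016902684797 n 38 [ 368.2    8.3 1131.5]
(288, 270) z 55.325574501670914 ((341.5678405761719, -119.95304107666016), (197.3997802734375, 84.74727630615234), 88.0528335571289)
(304, 207) z 42.53264381402123 ((531.6909790039062, -179.39541625976562), (149.98414611816406, 65.17341613769531), 74.83269500732422)
(319, 163) z 29.9716085800565 ((668.1768798828125, -234.10604858398438), (102.82319641113281, 45.10688018798828), 88.53597259521484)
```

The blocks measure about 197x85x55, 150x65x42 and 103x45x30 mm. The middle one at (304,207) fits 64x150x40. Next are the spacers.

Run:
```python
from h import *
np.set_printoptions(suppress=True,precision=1)
f=np.load("top0.npz");im,d=f["im"],f["d"];W=cloud("top",d)
m=(W[...,2]>25)&(d>0)
m[:175]=0;m[240:]=0;m[:,:135]=0;m[:,225:]=0
n,l,st,c=cv2.connectedComponentsWithStats(m.astype(np.uint8))
for i in range(1,n):
    P=W[l==i]
    if len(P)<4:continue
    zm=np.percentile(P[:,2],85);T=P[P[:,2]>zm-8];uv=np.argwhere((l==i)&(W[...,2]>zm-8))[:,::-1].mean(0)
    print(c[i],len(P),"z",np.sort(P[:,2])[::-1][:5],"topxy",T.mean(0)[:2],(T[:,:2].min(0)+T[:,:2].max(0))/2,im[l==i].mean(0))
def crop(n,a,b,c,e,s):
    f=np.load(n+"0.npz")["im"][b:e,a:c,::-1];return cv2.resize(f,None,fx=s,fy=s,interpolation=cv2.INTER_CUBIC)
A=crop("top",130,170,340,250,3.8)[:, :798]
B=crop("scene",150,150,370,230,3.6)
out=np.zeros((600,800,3),np.uint8);out[:A.shape[0],:A.shape[1]]=A;out[A.shape[0]:A.shape[0]+B.shape[0],:B.shape[1]]=B[:600-A.shape[0]];cv2.imwrite("pics/crop1.png",out)
# mat
hsv=cv2.cvtColor(im,cv2.COLOR_RGB2HSV);mm=((hsv[...,1]<70)&(hsv[...,2]<130)).astype(np.uint8);mm[:175]=0;mm[245:]=0;mm[:,:138]=0;mm[:,228:]=0
p=ray("top",np.argwhere(mm>0)[:,::-1],3)[:,:2];print(cv2.minAreaRect(p.astype(np.float32)))
```

```text
[202.9 184.8] 50 z [90.4 90.3 86.6 86.5 86.5] topxy [599.6 122.8] [599.6 122.8] [92.5 66.  27.2]
[175.1 190.1] 60 z [87.3 86.5 86.2 85.6 85.5] topxy [586.4 205.5] [586.6 206. ] [94.8 68.6 29.8]
[148.5 198.5] 62 z [87.4 86.1 85.6 85.5 85.4] topxy [563.2 283.6] [564.1 283.4] [96.9 92.3 82.6]
[209.5 213.9] 35 z [57.6 57.6 56.1 56.  55.7] topxy [514.3 104.9] [514.4 104.6] [116.7  83.7  35.1]
[180.2 218.2] 53 z [88.6 86.5 85.8 85.4 84.9] topxy [502.  190.1] [501.  189.9] [105.5 103.9  93.6]
[155.4 226.8] 43 z [56.1 55.6 55.4 55.4 55.1] topxy [480.7 265.6] [480.7 265.3] [113.4 109.2  98.5]
((544.1015625, 194.20684814453125), (146.63681030273438, 221.2200469970703), 11.997861862182617)
```

View pics/crop1.png

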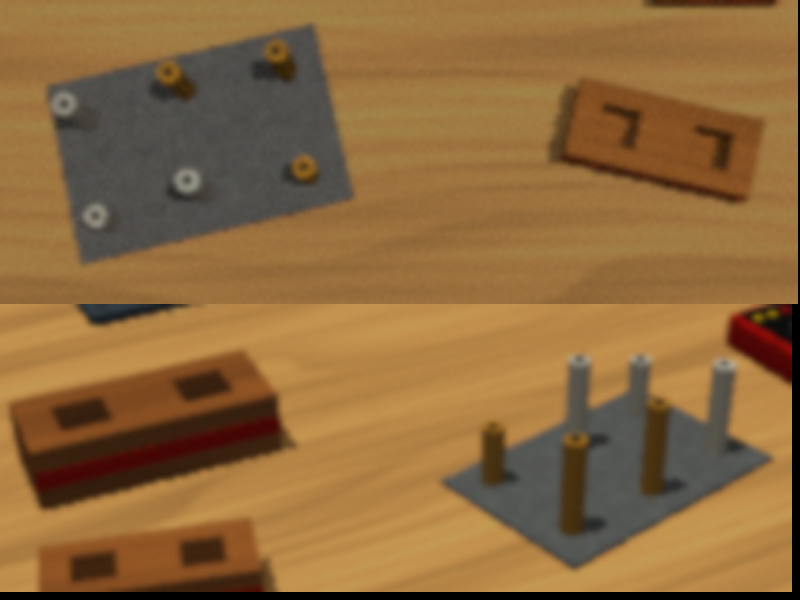

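Spacers in the top view are full alu (148,198) and (180,218), full brass (175,190) and (203,185), short brass (210,214) and short alu (155,227). The two short ones have tops at z≈55 against 86 for the others. The crop agrees: those two are visibly shorter in the scene view. The chosen block, second from the left-rear in the scene view, has the red stripe.

```bash
cat >> h.py <<'E'
def go(*targets,measured=True):
    T=pose();print("at",T[:3,3].round(1))
    for t in targets: print(t,"tool shift/100:",(T[:3,:3].T@(np.array(t)-T[:3,3])/100).round(3))
E
python3 - <<'E'
from h import *
print(pose()[:3,:3].round(3))
go((480.7,265.5,130))
E
```

```text
[[-0.939  0.345 -0.001]
 [ 0.345  0.939 -0.002]
 [ 0.    -0.002 -1.   ]]
at [180.7 492.4 230.2]
(480.7, 265.5, 130) tool shift/100: [-3.599 -1.094  1.004]
```

Call:
move_arm:
  increments:
    - [-0.3,-0.09,0.08,0,0,0,0.7]
    - [-0.6,-0.18,0.16,0,0,0,0.7]
    - [-0.9,-0.27,0.25,0,0,0,0.7]
    - [-0.9,-0.27,0.25,0,0,0,0.7]

```text
time: 0.43
ee_pos: [258.8, 432.8, 203.6]
ee_rot: [0.0, 0.177, 0.984, -0.003]
contact_force: [-0.2, 0.1, -0.9]
grip_width: 0.698
grip_force: 0.0
```

Call:
move_arm:
  increments:
    - [-0.3,-0.09,0.08,0,0,0,0.7]
    - [-0.6,-0.18,0.16,0,0,0,0.7]
    - [-0.9,-0.27,0.25,0,0,0,0.7]
    - [-0.9,-0.27,0.25,0,0,0,0.7]

```text
time: 0.77
ee_pos: [333.8, 376.7, 178.8]
ee_rot: [-0.0, 0.178, 0.984, -0.002]
contact_force: [-0.6, 0.1, -0.1]
grip_width: 0.7
grip_force: 0.0
```

Call:
move_arm:
  increments:
    - [-0.3,-0.09,0.08,0,0,0,0.7]
    - [-0.6,-0.18,0.16,0,0,0,0.7]
    - [-0.9,-0.27,0.25,0,0,0,0.7]
    - [-0.9,-0.27,0.25,0,0,0,0.7]

```text
time: 1.1
ee_pos: [408.7, 320.8, 153.9]
ee_rot: [-0.0, 0.177, 0.984, -0.002]
contact_force: [0.2, 0.3, 0.2]
grip_width: 0.698
grip_force: 0.0
```

Call:
move_arm:
  increments:
    - [-0.3,-0.09,0.08,0,0,0,0.7]
    - [-0.6,-0.18,0.16,0,0,0,0.7]
    - [-0.9,-0.28,0.25,0,0,0,0.7]
    - [-0.9,-0.28,0.25,0,0,0,0.7]
    - [-0.9,-0.28,0.25,0,0,0,0.7]
    - [-0.9,-0.28,0.25,0,0,0,0.7]

```text
time: 1.6
ee_pos: [480.3, 267.3, 131.2]
ee_rot: [-0.001, 0.175, 0.985, 0.0]
contact_force: [-0.3, 0.7, -0.1]
grip_width: 0.699
grip_force: 0.0
```

```bash
cat >> h.py <<'E'
def wrist(name):
    T=pose()@camera_model("wrist")["mount"];im,d=capture("wrist");cv2.imwrite(f"pics/{name}.png",im[:,:,::-1]);np.savez(name+".npz",im=im,d=d,T=T)
    return im,d,T,cloud("wrist",d,T)
def tops(W,d,zlo,zhi):
    m=(d>0)&(W[...,2]>zlo)&(W[...,2]<zhi);n,l,st,c=cv2.connectedComponentsWithStats(m.astype(np.uint8))
    for i in range(1,n):
        if st[i,4]>150:
            P=W[l==i];r=cv2.minAreaRect(P[:,:2].astype(np.float32));print("px",c[i].round(),"n",st[i,4],"mean",P.mean(0).round(1),"rect",np.round(r[0],1),np.round(r[1],1),round(r[2],1))
E
python3 - <<'E'
from h import *
im,d,T,W=wrist("w1");tops(W,d,47,58);tops(W,d,76,90)
E
```

```text
px [252. 194.] n 551 mean [476.6 265.5  53.8] rect [477.3 265.2] [17.3 17.4] 53.2
px [309. 278.] n 169 mean [553.2 283.   52.6] rect [554.2 282.4] [ 6.4 16.2] 10.4
px [227. 332.] n 213 mean [577.1 207.8  52.6] rect [578.7 206.4] [18.   9.9] 70.4
px [319. 309.] n 598 mean [558.2 283.1  83.1] rect [560.  282.6] [15.4 18.4] 88.9
```

View pics/w1.png

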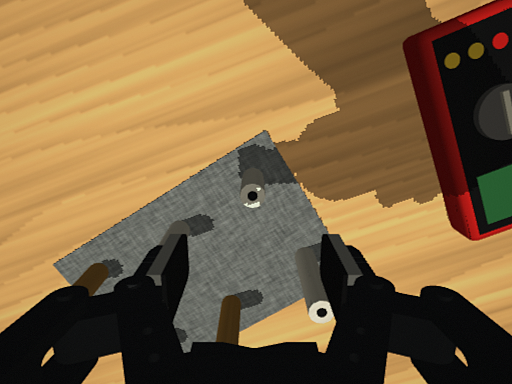

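The wrist view shows the short alu top at pixel (252,194), world ≈(477,265). The top camera gave (480.7,265.5). I'll split the difference and descend.

Call:
move_arm:
  increments:
    - [0.02,-0.01,0.2,0,0,0,0.6]
    - [0.02,-0.01,0.4,0,0,0,0.6]
    - [0.02,-0.01,0.5,0,0,0,0.6]
    - [0.02,-0.01,0.5,0,0,0,0.6]
    - [0.02,-0.01,0.5,0,0,0,0.6]

```text
time: 2.07
ee_pos: [478.0, 266.8, 81.2]
ee_rot: [-0.001, 0.174, 0.985, -0.0]
contact_force: [-0.8, 0.1, 0.6]
grip_width: 0.603
grip_force: 0.0
```

Run:
```python
from h import *
im,d,T,W=wrist("w2");print(pose()[:3,3]);tops(W,d,45,58)
```

```text
[478.9788104  266.94279233  82.18713766]
px [253. 224.] n 902 mean [476.2 265.8  53.5] rect [477.2 265.4] [17.4 17.6] 52.1
px [318. 327.] n 180 mean [553.8 279.2  51.5] rect [554.5 278.2] [ 3.1 11.7] 40.9
```

Consistent. I'll descend to TCP z≈24 and grip.

Call:
move_arm:
  increments:
    - [0,-0.01,0.15,0,0,0,0.6]
    - [0,-0.01,0.3,0,0,0,0.6]
    - [0,-0.01,0.45,0,0,0,0.6]
    - [0,-0.01,0.57,0,0,0,0.6]
    - [0,-0.01,0.57,0,0,0,0.6]
    - [0,-0.01,0.57,0,0,0,0.3]
    - [0,-0.01,0.57,0,0,0,0.0]
    - [0,-0.01,0.57,0,0,0,0]
    - [0,-0.01,0.57,0,0,0,0]
    - [0,-0.01,0.57,0,0,0,0]
    - [0,-0.01,0.57,0,0,0,0]
    - [0,-0.01,0.57,0,0,0,0]

```text
time: 3.12
ee_pos: [480.1, 265.8, 26.0]
ee_rot: [0.001, 0.175, 0.985, 0.001]
contact_force: [-0.1, -0.1, 5.8]
grip_width: 0.187
grip_force: 58.8
```

Call:
move_arm:
  increments:
    - [0,0,0,0,0,0,0]
    - [0,0,0,0,0,0,0]
    - [0,0,0,0,0,0,0]

```text
time: 3.37
ee_pos: [480.1, 265.8, 26.0]
ee_rot: [0.001, 0.175, 0.985, 0.001]
contact_force: [0.5, 0.1, 4.8]
grip_width: 0.189
grip_force: 58.8
```

Grasped. I'll lift and carry it towards the pocket at (541,-143).

Call:
move_arm:
  increments:
    - [0,0,-0.1,0,0,0,0]
    - [0,0,-0.3,0,0,0,0]
    - [0,0,-0.6,0,0,0,0]
    - [0,0,-0.9,0,0,0,0]
    - [0,0,-1.0,0,0,0,0]
    - [0,0,-1.0,0,0,0,0]

```text
time: 3.87
ee_pos: [481.0, 266.2, 128.4]
ee_rot: [0.003, 0.175, 0.985, 0.002]
contact_force: [1.1, 1.1, 0.1]
grip_width: 0.187
grip_force: 58.5
```

Call:
move_arm:
  increments:
    - [-0.1,-0.2,0,0,0,0,0]
    - [-0.25,-0.45,0,0,0,0,0]
    - [-0.4,-0.7,0,0,0,0,0]
    - [-0.5,-0.9,0,0,0,0,0]

```text
time: 4.2
ee_pos: [493.5, 161.6, 121.8]
ee_rot: [-0.002, 0.175, 0.985, -0.001]
contact_force: [-0.0, 0.1, 0.2]
grip_width: 0.187
grip_force: 58.6
```

Call:
move_arm:
  increments:
    - [-0.13,-0.23,0,0,0,0,0]
    - [-0.25,-0.45,0,0,0,0,0]
    - [-0.37,-0.68,0,0,0,0,0]
    - [-0.5,-0.9,0,0,0,0,0]

```text
time: 4.53
ee_pos: [508.9, 60.6, 121.8]
ee_rot: [-0.002, 0.175, 0.985, -0.0]
contact_force: [-0.3, -0.8, -0.6]
grip_width: 0.189
grip_force: 58.6
```

Call:
move_arm:
  increments:
    - [-0.13,-0.23,0,0,0,0,0]
    - [-0.25,-0.45,0,0,0,0,0]
    - [-0.37,-0.68,0,0,0,0,0]
    - [-0.5,-0.9,0,0,0,0,0]

```text
time: 4.87
ee_pos: [524.9, -40.9, 121.8]
ee_rot: [-0.002, 0.175, 0.985, 0.0]
contact_force: [0.3, 0.9, -0.2]
grip_width: 0.188
grip_force: 58.6
```

Call:
move_arm:
  increments:
    - [-0.13,-0.23,0,0,0,0,0]
    - [-0.25,-0.45,0,0,0,0,0]
    - [-0.37,-0.68,0,0,0,0,0]
    - [-0.5,-0.9,0,0,0,0,0]
    - [-0.5,-0.9,0,0,0,0,0]
    - [-0.5,-0.9,0,0,0,0,0]
    - [-0.5,-0.9,0,0,0,0,0]

```text
time: 5.45
ee_pos: [541.2, -140.9, 122.4]
ee_rot: [-0.002, 0.175, 0.985, 0.001]
contact_force: [0.6, -0.7, -0.2]
grip_width: 0.186
grip_force: 58.7
```

```bash
cat >> h.py <<'E'
def pockets(im,d,T,W):
    m=(d>0)&(W[...,2]>34)&(W[...,2]<48);n,l,st,c=cv2.connectedComponentsWithStats(m.astype(np.uint8));i=1+st[1:,4].argmax()
    m=(l==i).astype(np.uint8);r=cv2.minAreaRect(W[m>0][:,:2].astype(np.float32));print("block",np.round(r[0],1),np.round(r[1],1),round(r[2],1))
    cn,h=cv2.findContours(m,cv2.RETR_CCOMP,cv2.CHAIN_APPROX_NONE)
    for k,q in enumerate(cn):
        if h[0,k,3]>=0 and cv2.contourArea(q)>300:
            p=ray("wrist",q[:,0],40,T)[:,:2].astype(np.float32);r=cv2.minAreaRect(p);print("hole px",q[:,0].mean(0).round(),np.round(r[0],1),np.round(r[1],1),round(r[2],1))
E
python3 - <<'E'
from h import *
im,d,T,W=wrist("w3");print(pose()[:3,3].round(1));pockets(im,d,T,W)
E
```

```text
[ 541.4 -140.5  122.8]
block [ 529.3 -181.3] [151.3  65.3] 75.1
hole px [146. 202.] [ 518.8 -215.5] [29.  29.4] 75.0
```

View pics/w3.png

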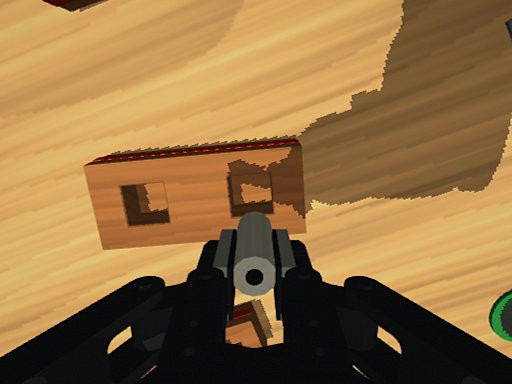

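The picture shows the gripped spacer at (255,270). Pocket a is at pixel (146,202), so pocket b at (251,193) is ≈(538,-143) in the wrist frame. I correct slightly and lower in two stages.

Call:
move_arm:
  increments:
    - [0.01,-0.03,0.15,0,0,0,0]
    - [0.01,-0.03,0.3,0,0,0,0]
    - [0.01,-0.03,0.45,0,0,0,0]
    - [0.01,-0.03,0.53,0,0,0,0]
    - [0.01,-0.03,0.53,0,0,0,0]
    - [0.01,-0.03,0.53,0,0,0,0]

```text
time: 6.0
ee_pos: [539.9, -143.1, 70.8]
ee_rot: [-0.001, 0.174, 0.985, 0.0]
contact_force: [0.5, -1.1, -0.2]
grip_width: 0.187
grip_force: 58.6
```

Run:
```python
from h import *
im,d,T,W=wrist("w4");print(pose()[:3,3].round(1));pockets(im,d,T,W)
```

```text
[ 540.7 -143.6   71.8]
block [ 529.  -180.8] [150.8  65. ] 75.1
hole px [122. 231.] [ 518.8 -215.2] [28.2 28.9] 74.9
```

View pics/w4.png

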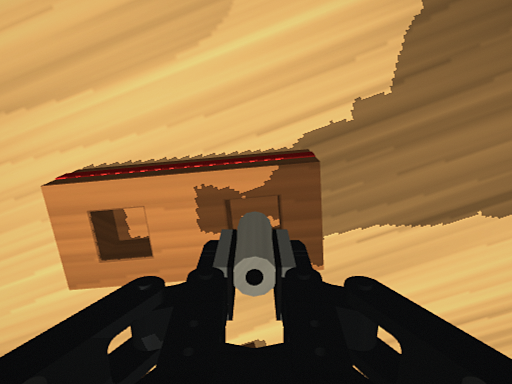

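The spacer (column 254) is centred on pocket b (columns 227–281). I'll lower it and release.

Call:
move_arm:
  increments:
    - [0,0,0.1,0,0,0,0]
    - [0,0,0.18,0,0,0,0]
    - [0,0,0.27,0,0,0,0]
    - [0,0,0.27,0,0,0,0]
    - [0,0,0.27,0,0,0,0]

```text
time: 6.47
ee_pos: [539.4, -143.7, 43.0]
ee_rot: [-0.001, 0.175, 0.985, 0.0]
contact_force: [0.2, 0.3, -0.1]
grip_width: 0.188
grip_force: 58.6
```

No contact, so it is inside the pocket. Release, then lift.

Call:
move_arm:
  increments:
    - [0,0,0,0,0,0,0.45]
    - [0,0,0,0,0,0,0.45]
    - [0,0,0,0,0,0,0.45]
    - [0,0,0,0,0,0,0.45]
    - [0,0,0,0,0,0,0.45]
    - [0,0,0,0,0,0,0.45]
    - [0,0,-0.2,0,0,0,0.45]
    - [0,0,-0.5,0,0,0,0.45]
    - [0,0,-0.8,0,0,0,0.45]
    - [0,0,-0.9,0,0,0,0.45]
    - [0,0,-0.9,0,0,0,0.45]

```text
time: 7.38
ee_pos: [543.1, -145.1, 138.8]
ee_rot: [0.004, 0.175, 0.985, -0.001]
contact_force: [1.5, -0.2, 1.0]
grip_width: 0.448
grip_force: 0.0
```

Run:
```python
from h import *
im,d,T,W=wrist("w5");print(pose()[:3,3].round(1));pockets(im,d,T,W);tops(W,d,54,70)
go((514,105,130))
```

```text
[ 541.8 -144.6  136.1]
block [ 529.1 -181. ] [150.6  64.7] 75.0
hole px [157. 189.] [ 518.8 -215.8] [29.4 30. ] 74.7
hole px [255. 181.] [ 539.1 -144.5] [30.8 31.8] 74.9
px [254. 189.] n 567 mean [ 536.6 -144.1   62.7] rect [ 537.5 -144.5] [17.3 17.4] 84.3
at [ 541.8 -144.6  136.1]
(514, 105, 130) tool shift/100: [1.122 2.247 0.056]
```

Alu is seated upright (top at z≈62.7). Now to the short brass.

Call:
move_arm:
  increments:
    - [0.12,0.25,0,0,0,0,0.6]
    - [0.25,0.5,0,0,0,0,0.6]
    - [0.37,0.75,0,0,0,0,0.6]

```text
time: 7.68
ee_pos: [529.8, -60.0, 131.5]
ee_rot: [-0.002, 0.176, 0.984, 0.0]
contact_force: [0.1, -0.7, 0.9]
grip_width: 0.601
grip_force: 0.0
```

Call:
move_arm:
  increments:
    - [0.12,0.25,0,0,0,0,0.6]
    - [0.25,0.5,0,0,0,0,0.6]
    - [0.37,0.75,0,0,0,0,0.6]

```text
time: 7.93
ee_pos: [520.7, 23.6, 131.4]
ee_rot: [-0.002, 0.175, 0.985, -0.0]
contact_force: [0.2, 0.3, -0.7]
grip_width: 0.601
grip_force: 0.0
```

Call:
move_arm:
  increments:
    - [0.12,0.25,0,0,0,0,0.6]
    - [0.25,0.5,0,0,0,0,0.6]
    - [0.37,0.75,0,0,0,0,0.6]
    - [0.37,0.75,0,0,0,0,0.6]
    - [0.37,0.75,0,0,0,0,0.6]
    - [0.37,0.75,0,0,0,0,0.6]
    - [0.37,0.75,0,0,0,0,0.6]

```text
time: 8.52
ee_pos: [513.3, 104.5, 133.1]
ee_rot: [-0.001, 0.176, 0.984, -0.0]
contact_force: [-0.0, 0.2, 0.7]
grip_width: 0.599
grip_force: 0.0
```

Run:
```python
from h import *
im,d,T,W=wrist("w6");print(pose()[:3,3].round(1));tops(W,d,47,58);tops(W,d,76,90)
```

```text
[513.5 104.4 133.4]
px [255. 194.] n 532 mean [510.6 104.7  53.9] rect [511.1 104.5] [16.9 17.2] 69.3
px [413. 232.] n 223 mean [577.4 201.5  52.6] rect [578.7 202.2] [ 8.3 17.4] 28.9
px [384. 142.] n 866 mean [498.3 188.6  83.4] rect [499.1 189.4] [17.7 17.3] 47.8
px [439. 256.] n 757 mean [581.4 203.7  83. ] rect [582.9 204.5] [17.3 17.8] 75.1
px [316. 313.] n 236 mean [595.2 117.4  83. ] rect [596.6 116.9] [ 6.8 16.9] 87.1
```

Call:
move_arm:
  increments:
    - [0,0,0.2,0,0,0,0.6]
    - [0,0,0.4,0,0,0,0.6]
    - [0,0,0.6,0,0,0,0.6]
    - [0,0,0.6,0,0,0,0.6]

```text
time: 8.9
ee_pos: [510.4, 104.0, 69.6]
ee_rot: [-0.004, 0.176, 0.984, -0.001]
contact_force: [-1.9, -0.6, -0.5]
grip_width: 0.597
grip_force: 0.0
```

Call:
move_arm:
  increments:
    - [0,0,0.15,0,0,0,0.6]
    - [0,0,0.3,0,0,0,0.6]
    - [0,0,0.42,0,0,0,0.6]
    - [0,0,0.5,0,0,0,0.6]
    - [0,0,0.5,0,0,0,0.6]
    - [0,0,0.5,0,0,0,0.3]
    - [0,0,0.5,0,0,0,0]
    - [0,0,0.5,0,0,0,0]
    - [0,0,0.5,0,0,0,0]
    - [0,0,0.5,0,0,0,0]
    - [0,0,0.5,0,0,0,0]
    - [0,0,0.5,0,0,0,0]

```text
time: 9.9
ee_pos: [514.9, 105.5, 25.6]
ee_rot: [0.001, 0.175, 0.985, 0.0]
contact_force: [0.6, 0.3, 5.1]
grip_width: 0.188
grip_force: 58.7
```

Call:
move_arm:
  increments:
    - [0,0,0,0,0,0,0]
    - [0,0,0,0,0,0,0]
    - [0,0,-0.1,0,0,0,0]
    - [0,0,-0.3,0,0,0,0]
    - [0,0,-0.6,0,0,0,0]
    - [0,0,-0.9,0,0,0,0]
    - [0,0,-1.0,0,0,0,0]
    - [0,0,-1.0,0,0,0,0]

```text
time: 10.57
ee_pos: [516.1, 105.7, 128.0]
ee_rot: [0.003, 0.175, 0.985, 0.001]
contact_force: [0.5, 0.1, -0.4]
grip_width: 0.187
grip_force: 58.5
```

Run:
```python
from h import *
go((539.3,-143,124),(520,-215.5,124))
```

```text
at [516.1 105.7 128. ]
(539.3, -143, 124) tool shift/100: [-1.074 -2.255  0.04 ]
(520, -215.5, 124) tool shift/100: [-1.142 -3.002  0.038]
```

Call:
move_arm:
  increments:
    - [-0.1,-0.25,0,0,0,0,0]
    - [-0.2,-0.5,0,0,0,0,0]
    - [-0.29,-0.75,0,0,0,0,0]

```text
time: 10.82
ee_pos: [513.7, 24.6, 121.8]
ee_rot: [-0.002, 0.174, 0.985, -0.0]
contact_force: [-0.2, -0.3, -1.4]
grip_width: 0.191
grip_force: 58.7
```

Call:
move_arm:
  increments:
    - [-0.1,-0.25,0,0,0,0,0]
    - [-0.2,-0.5,0,0,0,0,0]
    - [-0.29,-0.75,0,0,0,0,0]

```text
time: 11.07
ee_pos: [514.9, -56.2, 121.5]
ee_rot: [-0.002, 0.175, 0.985, 0.0]
contact_force: [0.3, -0.1, -1.0]
grip_width: 0.19
grip_force: 58.7
```

Call:
move_arm:
  increments:
    - [-0.1,-0.25,0,0,0,0,0]
    - [-0.2,-0.5,0,0,0,0,0]
    - [-0.29,-0.75,0,0,0,0,0]

```text
time: 11.32
ee_pos: [516.3, -136.5, 121.4]
ee_rot: [-0.002, 0.175, 0.985, 0.001]
contact_force: [0.5, 0.0, -0.9]
grip_width: 0.188
grip_force: 58.7
```

Call:
move_arm:
  increments:
    - [-0.1,-0.25,0,0,0,0,0]
    - [-0.2,-0.5,0,0,0,0,0]
    - [-0.29,-0.74,0,0,0,0,0]
    - [-0.29,-0.74,0,0,0,0,0]
    - [-0.29,-0.74,0,0,0,0,0]
    - [-0.29,-0.74,0,0,0,0,0]
    - [-0.29,-0.74,0,0,0,0,0]

```text
time: 11.9
ee_pos: [519.0, -213.9, 123.0]
ee_rot: [-0.001, 0.174, 0.985, 0.001]
contact_force: [-0.2, -0.8, -0.8]
grip_width: 0.19
grip_force: 58.8
```

Run:
```python
from h import *
im,d,T,W=wrist("w7");pockets(im,d,T,W);tops(W,d,54,70)
go((520,-215.5,124))
```

```text
block [ 529.3 -180.5] [150.6  64.9] 75.0
hole px [358. 188.] [ 539.8 -144. ] [32.6 33. ] 75.0
px [366. 195.] n 709 mean [ 536.3 -145.3   62.2] rect [ 537.4 -144.8] [17.4 17.9] 79.7
at [ 519.2 -213.9  123.4]
(520, -215.5, 124) tool shift/100: [-0.013 -0.013 -0.006]
```

Call:
move_arm:
  increments:
    - [-0.01,-0.01,0.15,0,0,0,0]
    - [-0.01,-0.01,0.3,0,0,0,0]
    - [-0.01,-0.01,0.45,0,0,0,0]
    - [-0.01,-0.01,0.53,0,0,0,0]
    - [-0.01,-0.01,0.53,0,0,0,0]
    - [-0.01,-0.01,0.53,0,0,0,0]

```text
time: 12.45
ee_pos: [519.9, -215.6, 70.9]
ee_rot: [-0.001, 0.174, 0.985, 0.0]
contact_force: [-0.0, -0.3, -1.0]
grip_width: 0.19
grip_force: 58.8
```

Run:
```python
from h import *
im,d,T,W=wrist("w8");pockets(im,d,T,W);go((520,-215.5,44))
```

```text
block [ 529.  -180.2] [151.1  65.2] 74.6
hole px [390. 212.] [ 541.7 -142.5] [35.8 35.7] 74.9
at [ 520.6 -216.2   71.9]
(520, -215.5, 44) tool shift/100: [0.008 0.005 0.279]
```

View pics/w8.png

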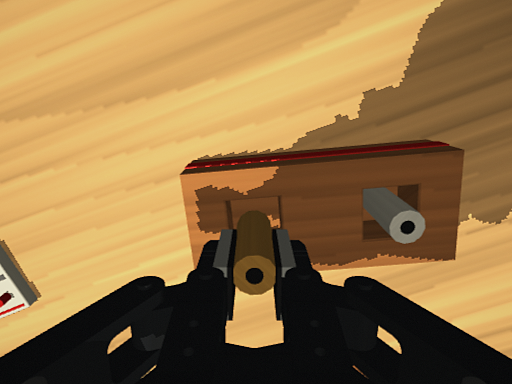

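The brass spacer (254,275) is centred over pocket a (columns 228–282), and the alu stands in pocket b at (407,225). Lower, release, lift.

Call:
move_arm:
  increments:
    - [0,0,0.1,0,0,0,0]
    - [0,0,0.18,0,0,0,0]
    - [0,0,0.27,0,0,0,0]
    - [0,0,0.27,0,0,0,0]
    - [0,0,0.27,0,0,0,0]

```text
time: 12.92
ee_pos: [519.2, -216.0, 42.9]
ee_rot: [-0.001, 0.175, 0.985, 0.0]
contact_force: [-0.1, -0.0, -1.6]
grip_width: 0.185
grip_force: 58.7
```

Call:
move_arm:
  increments:
    - [0,0,0,0,0,0,0.45]
    - [0,0,0,0,0,0,0.45]
    - [0,0,0,0,0,0,0.45]
    - [0,0,0,0,0,0,0.45]
    - [0,0,0,0,0,0,0.45]
    - [0,0,0,0,0,0,0.45]
    - [0,0,-0.2,0,0,0,0.45]
    - [0,0,-0.5,0,0,0,0.45]
    - [0,0,-0.8,0,0,0,0.45]
    - [0,0,-0.95,0,0,0,0.45]
    - [0,0,-0.95,0,0,0,0.45]
    - [0,0,-0.95,0,0,0,0.45]

```text
time: 13.92
ee_pos: [521.2, -217.1, 140.7]
ee_rot: [0.002, 0.175, 0.985, -0.001]
contact_force: [0.6, -0.1, -0.7]
grip_width: 0.45
grip_force: 0.0
```

Run:
```python
from h import *
im,d,T,W=wrist("w9");pockets(im,d,T,W);tops(W,d,54,70)
im,d=capture("scene");cv2.imwrite("pics/end.png",im[:,:,::-1])
```

```text
block [ 529.4 -180.6] [150.9  64.9] 75.0
hole px [255. 184.] [ 519.  -216.6] [31.  30.2] 74.9
hole px [354. 176.] [ 539.2 -143.8] [32.4 32. ] 73.6
px [362. 183.] n 612 mean [ 536.4 -145.4   62.4] rect [ 537.4 -144.9] [17.9 17.2] 26.6
px [254. 190.] n 561 mean [ 515.6 -216.8   62.6] rect [ 516.6 -217. ] [17.3 17.5] 79.1
```

View pics/end.png

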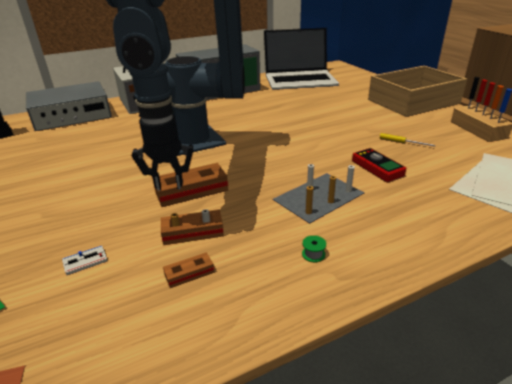

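Both short spacers stand in the middle block at (175,219) and (206,216), with tops at z≈62. The four full ones still stand on the mat, and the bystanders are unmoved.

```bash
python3 -c "
from plant import workorder
print(workorder.close_job())"
```

```text
the job is handed in; nothing more can be done
None
```

Both short spacers, aluminium and brass, stand upright in their own pockets of the red-striped reject block, with everything else left undisturbed; I handed the job in at about 14 s, and no verdict was returned.

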